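# Take the flat battery out of the cordless soldering station

### The job

The soldering station's battery is flat and has to come out. First switch the station off by pressing down the raised front end of its red rocker; then squeeze the two orange catches on the battery's sides in together and, without forcing it, draw the battery straight up out of the station. Finish holding the battery, still in the gripper, upright and steady with at least 3 cm of air between its underside and the top of the station; do not touch the hot iron or its holder, and leave the jar, spool, tip cleaner and screwdriver where they are.

Things in the scene. Friction and masses are not known exactly. Their poses are not given: they have to be found in the camera images.
- station: Soldering station, fixed: pale grey box 130 (x) by 170 (y) by 85 mm high on a 3 mm blue mat. Origin: centre of its underside. x to its back (front panel with display and dial looks to -x), y to its left, z up; flat top (deck) at z = 85 mm. Battery bay, a well, in the deck at x = 12, y = -35; red rocker on the deck at x = -30, y = 58; hot iron in its holder on the left, y = 85 to 155.
- pack: Battery pack, 0.24 to 0.43 kg. Origin: centre of its underside; axes parallel to the station's when home, then 48 mm below point bay. Grey stem 40 by 40 by 48 mm high, in the bay with 1 mm to spare all round; above it a black foot 58 (x) by 46 (y) by 42 mm high resting on the deck. An orange catch in each y side of the foot; its tooth hooks 3 mm under the bay's lip until it is pressed in.
- pack_grip (a point): Point on the pack's axis midway between the two orange catches, 69 mm above the pack's underside, 21 mm above the deck. The catches' outer faces lie at y = +30 and -30 mm from it (60 mm apart when out, 48 mm when fully in); each face is 26 mm wide (x) and 26 mm high. The deck beside them is free. Squeeze along y.
- catch_left (a joint): How far the catch on the pack's +y side is pressed in, 0 (out) to 0.006 m (fully in, a hard stop). Sprung: 3 N to start it, 8 N fully in; it springs out when let go. Its tooth is free of the lip from about 3 to 4 mm on.
- catch_right (a joint): The same for the catch on the pack's -y side, which is pressed towards +y.
- rocker (a joint): Power rocker, red, 20 mm wide (y) by 30 mm long (x), tipping about a level axis along the station's y through its middle. About 0 to 0.06 rad: on, front end (to -x) raised; 0.44 rad: off, front end fully down. It stays where it is left; it takes about 3 N at the end of the rocker, more nearer the middle.
- rocker_press (a point): Point on the top of the rocker's raised front end, about 11 mm above the deck when on and 5 mm above it when off; it lies 14 mm in front of (-x from) the rocker's middle. Press straight down here.
- iron: The hot iron in its black holder on the station's left side, fixed to the station. Its origin and axes are the station's. It occupies y = 85 to 155 mm, x = -105 to 80 mm, with its lead; the handle's front end is highest, 110 mm above the station's underside. Not to be touched.
- flux_jar: Amber jar, 44 mm across, 38 mm high, loose, on the mat to the right of the station. Origin: centre of its underside.
- solder_spool: White spool of solder, 56 mm across, 40 mm high, loose, standing on the mat to the right of the station. Origin: centre of its underside.
- tip_cleaner: Dark steel pot with a brass pad, 72 mm across, 52 mm high, loose, on the mat behind the station's left end. Origin: centre of its underside.
- screwdriver: Red-handled screwdriver, 160 mm long, loose, lying on the mat behind the station. Origin: middle of its length, on its underside.
- bay (a point): Centre of the battery bay's mouth, level with the station's deck; axes are the station's. The mouth is 42 by 42 mm, with a 7 mm thick lip along its +y and -y edges; the well is 50 mm deep. The pack comes out straight up.
Not all that is in view belongs to the job. What is shaped like the pack but pink is not meant.

How it is judged:
By the outcome, as a careful person would: the job done as asked, in the order asked, and still so for the second after the job is handed in, while the arm keeps its last pose, push and grip.
It also fails if it takes over 48 s, if anything falls off the work surface, if the arm or the gripper's body presses on something with over 40 N, if the wrist force passes 120 N, or if a joint passes its speed limit or range.

### The arm

A 6-joint arm with a two-finger parallel gripper is mounted at the origin on the work surface. World frame = base frame: x ahead of the robot, y to its left, z up, the work surface at z = 0. Lengths are in m, angles in rad, forces in N, time in s.
With the tool pointing down it reaches from about 0.425 to 0.95 m from the base axis. Payload 3.5 kg.
Tool frame: the origin (TCP) lies on the centre line of the jaws, within the pads' length; the fingertips stand 14 mm ahead of it and the grasp point (between the pads) lies 5 mm behind it (ctrl.tip_reach is the distance from the TCP to the fingertips, in m); z points along the fingers, y is the line along which they close (so a half turn about z gives the same grasp; the last joint's range is limited). The gripper opens to 85 mm and grips with 20 to 120 N. Pads are 22 mm wide; open, the fingers measure 114 mm over their backs; the gripper's body (76 mm by 85 mm) begins 54 mm behind the grasp point. The pads swing forward as they close: fully open they stand 13 mm farther back than shut.
Start: joints at [1.023, 0.286, 1.577, -0, 1.279, -0.15], TCP at [0.261, 0.622, 0.245] pointing down, gripper open.
Joint ranges: [-2.77, 2.77], [-0.9, 2.22], [0.21, 2.48], [-1.53, 4.67], [0.24, 2.81], [-2.84, 2.84]. Speed limits (rad/s): [2.79, 2.79, 3.14, 3.14, 3.14, 3.14].

### API

Orientations are given as a unit quaternion [x, y, z, w].
In Python, from plant import get_state, imaging, workorder, ctrl gives the robot as it stands. The module is installed in compiled form; this text tells all that it offers.
- The arm moves only by the shell command python3 -m jog 'ROWS' [FORCE]. ROWS is JSON, a list of rows, each a list of 7 numbers: the closure, from 0 (fully open) to 1 (shut), then the shift along the tool's x, y, z in mm, then the turn, a rotation vector about the tool's x, y, z in rad. In form: [[gripper, tx, ty, tz, ax, ay, az], ...]. A call has 1 to 12 rows; each row is the pose to reach, as a shift and turn from the pose commanded when the call began, along the tool's axes at that moment; what a row does not reach only later rows make up. A row lasts 1/10 s, in which the tool goes at most 50 mm and 8.59 degrees, less where a joint would pass 70% of its speed; a pose out of reach is approached as far as the arm can. A call with a gripper value outside its range is refused whole. The fingers move at their own pace and stop on an object; FORCE is the grip in N (left out, the last holds). Time passes only in rows, so rows that repeat a pose let the fingers close. It gives the time, the measured TCP pose, the force, the opening and the grip force at its end, in the units of the state.
- get_state(): the state, without advancing time (a new reading comes with each control period).
- imaging.read_camera(name): name is "scene" or "top" or "wrist"; returns a dict with "image" (384x512x3 uint8, blue, green, red), "fx", "fy", "cx", "cy" (pixels), "k1" (the pictures are not rectified: a ray, as slopes to the right and down, at radius r is drawn at 1 + k1 r^2 times it, then the intrinsics apply), "R" (3x3) and "t" (3): a world point X has camera coordinates R X + t; the wrist camera has in their place "tool_from_camera" (4x4, takes a point from camera to tool coordinates, whose origin is the TCP and whose axes are the flange's). Camera axes: x right, y down, z forward; pixel columns grow to the right and rows downward; lengths in m; the calibration is good to about 2 mm. A picture is of the moment at which its call begins: read the wrist's pose just before it. There is no depth.
- workorder.sign_off(): hands the job in; it is judged then, once.
The state is a dict: "time": time; "qpos": joint angles; "dq": joint speeds; "joint_efforts": joint torques, N m; "eef_pos": TCP position; "tcp_rot": TCP orientation; "contact_force": force on the tool from outside, world axes, zero at the start; "wrist_torque": the same for the moment, N m; "opening": opening from 0.0 (shut) to 1.0 (fully open); "finger_force": force on a finger pad.
Only numpy, scipy, OpenCV 4.12 (cv2) and the standard library are available. Lean on these libraries where they do the work, as an engineer would, in place of code of your own. Each camera call takes 0.05 s, during which the arm holds its last target. There are 200 camera calls.

## Working session

There is one attempt and no reset: what is moved stays moved. The work goes in short steps, Python scripts to look and compute and a shell command to move; the robot and the scene stay as the last step left them, time stands still between calls to the robot, and variables do not carry over. Pictures are saved under pics/ and viewed, at most 10 in all, crops included, and the job is handed in when it is done.

```bash
mkdir -p pics; python3 - <<'E'
from plant import get_state, imaging, ctrl
import cv2, numpy as np
s=get_state(); print({k:np.round(v,3).tolist() for k,v in s.items()}, ctrl.tip_reach)
for n in("scene","top"):
    c=imaging.read_camera(n); cv2.imwrite(f"pics/{n}0.png",c["image"])
    print(n,c["fx"],c["cx"],c["cy"],c["k1"],np.round(c["R"],3).tolist(),np.round(c["t"],3))
E
```

```text
{'time': 0.0, 'qpos': [1.023, 0.287, 1.578, -0.0, 1.279, -0.15], 'dq': [-0.0, 0.001, 0.001, -0.002, -0.001, -0.001], 'joint_efforts': [0.0, -40.596, -29.264, -0.0, 0.006, -0.0], 'eef_pos': [0.261, 0.622, 0.244], 'tcp_rot': [0.198, 0.98, -0.001, -0.0], 'contact_force': [0.409, 0.055, 0.443], 'wrist_torque': [-0.007, 0.022, -0.009], 'finger_force': 0.0, 'opening': 1.001} 0.014
scene 393.1389496205499 254.04621955637649 196.31294808236981 -0.1351478933154239 [[0.601, 0.799, 0.007], [0.418, -0.307, -0.855], [-0.682, 0.517, -0.518]] [-0.329 -0.18   1.349]
top 420.37902180954694 258.15980250576166 189.73899566838693 -0.07471690487833287 [[0.161, -0.987, -0.005], [-0.956, -0.155, -0.249], [0.245, 0.045, -0.969]] [-0.101  0.607  0.7  ]
```

View pics/top0.png

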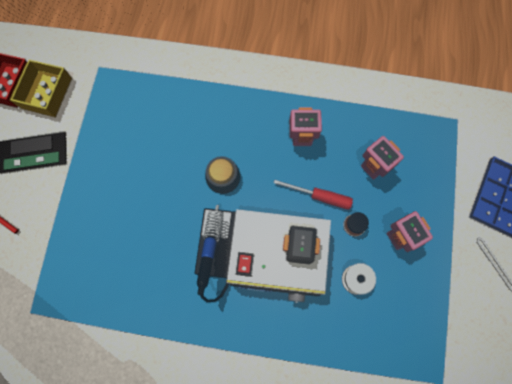

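View pics/scene0.png

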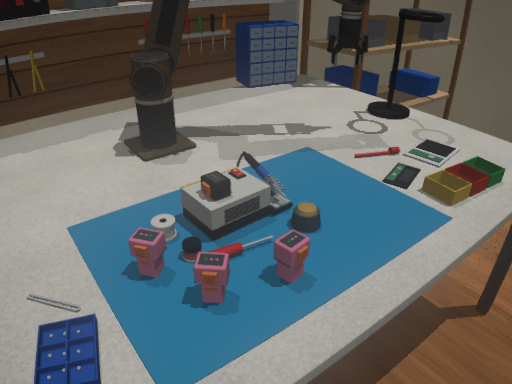

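The top view shows the station (deck corners about (235,210), (334,218), (328,294), (228,286)), the rocker at (244,264), the black pack at (301,245) and the iron to the left. The other pack-shaped objects are pink decoys. Next I measure the deck, the rocker and the pack.

```bash
cat > h.py <<'E'
import numpy as np, cv2
from scipy.spatial.transform import Rotation as Ro
from plant import get_state, imaging
def cam(n):
    s=get_state(); c=imaging.read_camera(n)
    if n=="wrist":
        M=np.array(c["tool_from_camera"]); Rt=Ro.from_quat(s["tcp_rot"]).as_matrix()
        Rw=Rt@M[:3,:3]; o=Rt@M[:3,3]+s["eef_pos"]
    else: Rw=np.array(c["R"]).T; o=-Rw@np.array(c["t"])
    c["Rw"],c["o"]=Rw,o; return c
def cast(c,p,z):
    K=np.array([[c["fx"],0,c["cx"]],[0,c["fy"],c["cy"]],[0,0,1]])
    u=cv2.undistortPoints(np.array(p,float).reshape(-1,1,2),K,np.array([c["k1"],0,0,0.]))[:,0]
    d=np.c_[u,np.ones(len(u))]@c["Rw"].T
    return c["o"]+d*((z-c["o"][2])/d[:,2])[:,None]
def blob(m,k=1):
    cs,_=cv2.findContours(m.astype(np.uint8),cv2.RETR_EXTERNAL,cv2.CHAIN_APPROX_NONE)
    return sorted(cs,key=cv2.contourArea)[::-1][:k]
def cen(c):
    m=cv2.moments(c); return [m["m10"]/m["m00"],m["m01"]/m["m00"]]
def tool(v):  # world vector (m) -> tool axes mm
    return Ro.from_quat(get_state()["tcp_rot"]).inv().apply(v)*1000
E
python3 - <<'E'
from h import *
c=cam("top"); im=c["image"]; h=cv2.cvtColor(im,cv2.COLOR_BGR2HSV); H,S,V=cv2.split(h)
R=np.zeros_like(H); R[195:310,215:345]=1
deck=blob((R>0)&(S<60)&(V>120))[0]
q=cv2.boxPoints(cv2.minAreaRect(deck)); print("deckpx",q.round(1).tolist())
P=cast(c,q,.088);print(P.round(4).tolist(), np.linalg.norm(np.diff(P,axis=0),axis=1))
R2=np.zeros_like(H); R2[245:285,232:260]=1
r=blob((R2>0)&((H<8)|(H>172))&(S>140)&(V>80))[0]; print("rocker",cen(r),cast(c,[cen(r)],.096), cv2.contourArea(r))
R3=np.zeros_like(H);R3[220:270,280:325]=1
for o in blob((R3>0)&(H<22)&(H>4)&(S>120)&(V>90),2): print("or",cen(o),cv2.contourArea(o),cast(c,[cen(o)],.115))
f=blob((R3>0)&(V<75))[0];q=cv2.boxPoints(cv2.minAreaRect(f));P=cast(c,q,.13);print("foot",q.round(1).tolist(),P.round(4).tolist(),P.mean(0))
cv2.imwrite("pics/crop1.png",cv2.resize(im[195:310,190:345],None,fx=5,fy=5,interpolation=2))
E
```

```text
deckpx [[226.5, 279.3999938964844], [235.0, 208.3000030517578], [333.29998779296875, 220.10000610351562], [324.8999938964844, 291.1000061035156]]
[[0.4457, 0.0255, 0.088], [0.5718, 0.0328, 0.088], [0.5788, -0.1446, 0.088], [0.4532, -0.1453, 0.088]] [0.12634067 0.17760903 0.12567919]
rocker [244.3448275862069, 262.0272988505747] [[ 4.79529834e-01 -4.32653390e-04  9.60000000e-02]] 116.0
or [286.0091324200913, 242.5844748858447] 36.5 [[ 0.52182964 -0.06576191  0.115     ]]
or [316.80423280423275, 246.46560846560845] 31.5 [[ 0.52360138 -0.11837001  0.115     ]]
foot [[285.8999938964844, 260.8999938964844], [289.79998779296875, 225.8000030517578], [317.0, 228.8000030517578], [313.1000061035156, 263.8999938964844]] [[0.4899, -0.0694, 0.13], [0.5488, -0.0673, 0.13], [0.551, -0.1132, 0.13], [0.4921, -0.1144, 0.13]] [ 0.52046064 -0.09108622  0.13      ]
```

View pics/crop1.png

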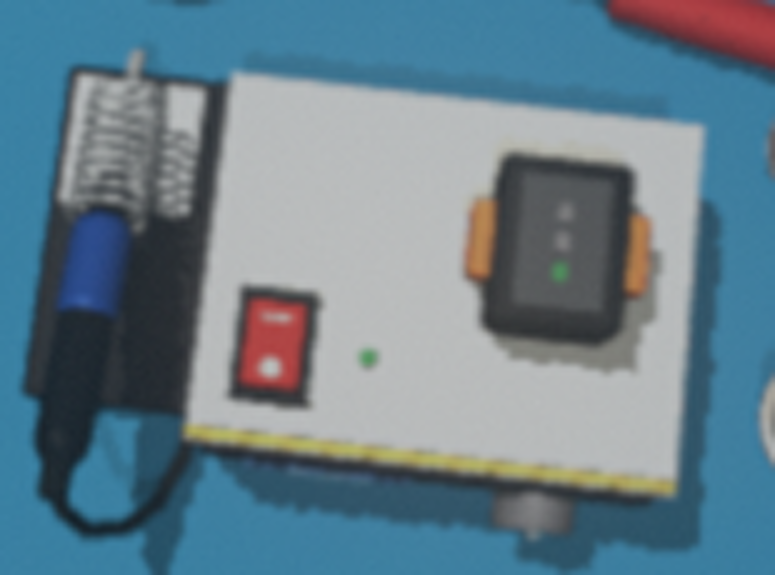

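Everything agrees with the given sizes: the foot measures 58.9 × 46 mm, and the rocker lies (-41,+91) mm from the pack, where (-42,+93) is expected. The station's yaw is about 2°. I'll move to a viewpoint above the station.

```bash
python3 -m jog '[[0,-39,-43,-5,0,0,-0.036],[0,-78,-87,-9,0,0,-0.072],[0,-117,-130,-14,0,0,-0.108],[0,-156,-173,-19,0,0,-0.144],[0,-195,-217,-23,0,0,-0.18],[0,-234,-260,-28,0,0,-0.216],[0,-273,-303,-33,0,0,-0.251],[0,-312,-347,-37,0,0,-0.287],[0,-351,-390,-42,0,0,-0.323],[0,-390,-433,-47,0,0,-0.359],[0,-429,-477,-51,0,0,-0.395],[0,-468,-520,-56,0,0,-0.431]]'
python3 -m jog '[[0,0,0,0,0,0,0],[0,0,0,0,0,0,0],[0,0,0,0,0,0,0]]'
```

```text
time: 1.35
eef_pos: [0.4581, 0.0555, 0.2933]
tcp_rot: [-0.017, 1.0, 0.0, 0.0]
contact_force: [0.6, 0.6, -0.4]
opening: 1.001
finger_force: 0.0
time: 1.65
eef_pos: [0.4576, 0.0583, 0.2927]
tcp_rot: [-0.017, 1.0, 0.0, -0.0]
contact_force: [0.6, 0.9, -0.2]
opening: 1.003
finger_force: 0.0
```

```bash
python3 -m jog '[[0,-12,-40,0,0,0,0],[0,-24,-80,0,0,0,0],[0,-29,-99,0,0,0,0],[0,-29,-99,0,0,0,0],[0,-29,-99,0,0,0,0],[0,-29,-99,0,0,0,0]]'
python3 - <<'E'
from h import *
c=cam("wrist"); cv2.imwrite("pics/w1.png",c["image"]); print(c["o"],c["Rw"].round(3).tolist(),c["fx"],get_state()["eef_pos"])
E
```

```text
time: 2.25
eef_pos: [0.49, -0.0387, 0.293]
tcp_rot: [-0.018, 1.0, 0.0, -0.0]
contact_force: [-0.0, 0.2, -0.2]
opening: 0.999
finger_force: 0.0
[ 0.41355331 -0.04174882  0.42209246] [[-0.035, 0.954, 0.298], [0.999, 0.033, 0.011], [0.001, 0.298, -0.954]] 322.6659012143789 [ 0.49001956 -0.03886329  0.29310395]
```

View pics/w1.png

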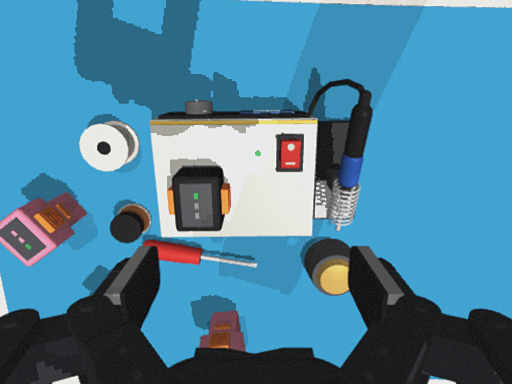

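The wrist view shows the deck at (150–316, 120–236), the rocker's red face at (290,152), the black foot at (200,198) and the catches at (172,200) and (227,197). I measure these.

```bash
python3 - <<'E'
from h import *
c=cam("wrist"); im=c["image"]; h=cv2.cvtColor(im,cv2.COLOR_BGR2HSV); H,S,V=cv2.split(h)
def roi(x0,y0,x1,y1):
    R=np.zeros(H.shape,bool);R[y0:y1,x0:x1]=1;return R
r=blob(roi(272,130,310,175)&((H<8)|(H>172))&(S>140)&(V>80))[0]
print("rocker",cen(r),cast(c,[cen(r)],.096),cast(c,cv2.boxPoints(cv2.minAreaRect(r)),.096).round(4).tolist())
for o in blob(roi(160,165,240,235)&(H<22)&(H>4)&(S>120)&(V>90),2): print("or",cen(o),cast(c,[cen(o)],.115).round(4),cv2.boundingRect(o))
f=blob(roi(160,160,240,235)&(V<75))[0];print("foot",cv2.boundingRect(f))
d=blob(roi(120,100,330,250)&(S<60)&(V>110))[0];q=cv2.approxPolyDP(cv2.convexHull(d),6,True)[:,0]
print("deck",q.tolist(),cast(c,q,.088).round(4).tolist())
E
```

```text
rocker [290.26778105539165, 153.04686987872827] [[ 0.47685156 -0.00184781  0.096     ]] [[0.4628, -0.0122, 0.096], [0.4622, 0.007, 0.096], [0.4911, 0.0093, 0.096], [0.4918, -0.0104, 0.096]]
or [225.31982942430704, 198.363894811656] [[ 0.5216 -0.0664  0.115 ]] (221, 183, 10, 32)
or [170.85632183908044, 200.9942528735632] [[ 0.5264 -0.1211  0.115 ]] (167, 186, 8, 28)
foot (172, 166, 52, 65)
deck [[317, 124], [311, 235], [162, 236], [150, 124]] [[0.4475, 0.0242, 0.088], [0.5717, 0.0292, 0.088], [0.5788, -0.1398, 0.088], [0.4537, -0.1457, 0.088]]
```

```bash
python3 -m jog '[[1,16,18,0,0,0,0],[1,32,36,0,0,0,0],[1,32,36,0,0,0,0],[1,32,36,0,0,0,0],[1,32,36,40,0,0,0],[1,32,36,80,0,0,0],[1,32,36,120,0,0,0],[1,32,36,150,0,0,0],[1,32,36,163,0,0,0],[1,32,36,163,0,0,0],[1,32,36,163,0,0,0],[1,32,36,163,0,0,0]]' 20
python3 - <<'E'
from h import *
c=cam("scene"); cv2.imwrite("pics/s2.png",cv2.resize(c["image"][100:260,150:330],None,fx=4,fy=4,interpolation=2)[:600])
E
```

```text
time: 3.55
eef_pos: [0.4589, -0.006, 0.1324]
tcp_rot: [-0.017, 1.0, -0.001, 0.002]
contact_force: [-0.3, -0.2, 0.5]
opening: 0.001
finger_force: 0.0
```

View pics/s2.png

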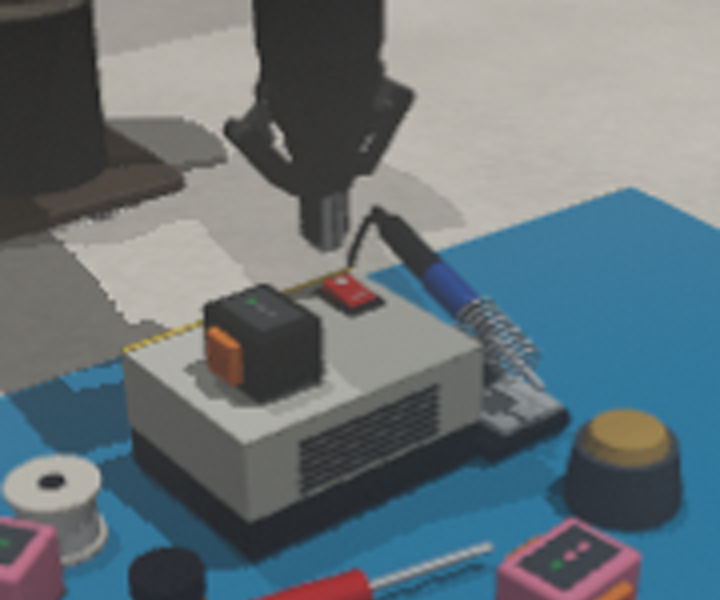

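The closed fingers stand over the rocker's front end, clear of the iron. I press down gently.

```bash
python3 -m jog '[[1,2,2,4,0,0,0],[1,2,2,8,0,0,0],[1,2,2,12,0,0,0],[1,2,2,15,0,0,0],[1,2,2,17,0,0,0],[1,2,2,19,0,0,0],[1,2,2,20,0,0,0],[1,2,2,21,0,0,0],[1,2,2,21,0,0,0],[1,2,2,21,0,0,0]]'
```

```text
time: 4.6
eef_pos: [0.4544, -0.0036, 0.1089]
tcp_rot: [-0.017, 1.0, 0.0, -0.001]
contact_force: [-4.2, -1.0, 3.8]
opening: 0.004
finger_force: 2.7
```

```bash
python3 -m jog '[[1,0,0,1,0,0,0],[1,0,0,2,0,0,0],[1,0,0,3,0,0,0],[1,0,0,3,0,0,0]]'
```

```text
time: 5.0
eef_pos: [0.454, -0.0037, 0.1056]
tcp_rot: [-0.017, 1.0, 0.0, -0.002]
contact_force: [-6.2, -0.8, 4.0]
opening: 0.001
finger_force: 2.9
```

The finger is being pushed off the end of the rocker. I lift and press again 6 mm further back.

```bash
python3 -m jog '[[1,0,0,-6,0,0,0],[1,0,0,-12,0,0,0],[1,-3,0,-14,0,0,0],[1,-6,0,-14,0,0,0],[1,-6,0,-14,0,0,0],[1,-6,0,-14,0,0,0]]'
python3 -m jog '[[1,0,0,3,0,0,0],[1,0,0,6,0,0,0],[1,0,0,8,0,0,0],[1,0,0,9,0,0,0],[1,0,0,10,0,0,0],[1,0,0,10,0,0,0],[1,0,0,10,0,0,0]]'
```

```text
time: 5.6
eef_pos: [0.4612, -0.0034, 0.12]
tcp_rot: [-0.017, 1.0, 0.0, -0.0]
contact_force: [-0.5, -0.2, -1.1]
opening: 0.004
finger_force: 0.0
time: 6.3
eef_pos: [0.4612, -0.0035, 0.1102]
tcp_rot: [-0.017, 1.0, -0.0, 0.0]
contact_force: [0.2, -0.2, 0.4]
opening: 0.003
finger_force: 0.0
```

```bash
python3 -m jog '[[1,0,0,1,0,0,0],[1,0,0,2,0,0,0],[1,0,0,2,0,0,0]]'
python3 -m jog '[[1,0,0,1,0,0,0],[1,0,0,2,0,0,0],[1,0,0,2,0,0,0]]'
```

```text
time: 6.6
eef_pos: [0.4612, -0.0035, 0.1082]
tcp_rot: [-0.017, 1.0, -0.0, 0.0]
contact_force: [0.9, 1.0, 1.0]
opening: 0.002
finger_force: 0.0
time: 6.9
eef_pos: [0.4614, -0.0035, 0.1078]
tcp_rot: [-0.017, 1.0, -0.0, -0.0]
contact_force: [-5.3, 0.4, 9.3]
opening: 0.002
finger_force: 5.2
```

```bash
python3 -m jog '[[1,0,0,1,0,0,0],[1,0,0,2,0,0,0],[1,0,0,2,0,0,0],[1,0,0,2,0,0,0]]'
python3 -m jog '[[0,0,0,-20,0,0,0],[0,0,0,-60,0,0,0],[0,-10,-10,-110,0,0,0],[0,-29,-36,-160,0,0,0],[0,-29,-36,-185,0,0,0],[0,-29,-36,-185,0,0,0],[0,-29,-36,-185,0,0,0],[0,-29,-36,-185,0,0,0]]'
python3 - <<'E'
from h import *
c=cam("wrist"); cv2.imwrite("pics/w2.png",cv2.resize(c["image"][90:250,130:330],None,fx=3.7,fy=3.7,interpolation=2)); print(c["o"])
np.savez("w2.npz",**{k:np.array(c[k]) for k in("image","fx","fy","cx","cy","k1","Rw","o")})
E
```

```text
time: 7.3
eef_pos: [0.4615, -0.0035, 0.1075]
tcp_rot: [-0.017, 1.0, -0.0, -0.001]
contact_force: [-9.7, 1.5, 19.1]
opening: -0.001
finger_force: 10.7
time: 8.1
eef_pos: [0.4903, -0.0381, 0.2873]
tcp_rot: [-0.017, 1.0, 0.0, -0.002]
contact_force: [-0.2, 0.8, 0.6]
opening: 1.001
finger_force: 0.0
[ 0.4142443  -0.04098765  0.41658055]
```

View pics/w2.png

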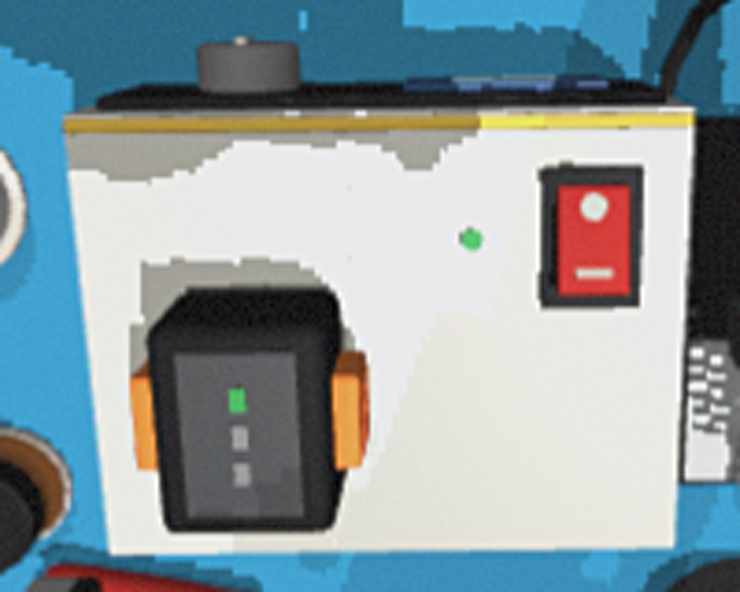

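The picture shows the rocker face at (594,240) with dot and bar, and the pack untouched. The press ended on a hard stop at 19 N. As a check on the tilt, I compare face marks before and after, and work out the move to the pack.

```bash
python3 - <<'E'
from h import *
d=dict(np.load("w2.npz")); a=cv2.imread("pics/w1.png"); b=d["image"]
for im in(a,b):
    H,S,V=cv2.split(cv2.cvtColor(im,cv2.COLOR_BGR2HSV)); R=np.zeros(H.shape,bool);R[125:180,268:315]=1
    red=R&((H<8)|(H>172))&(S>140)&(V>80); x,y,w,h=cv2.boundingRect(blob(red)[0]); dark=cv2.boundingRect(blob((R&(V<90)))[0])
    print("red",(x,y,w,h),"V",np.median(V[red]),"frame",dark,"marks",[np.round(cen(k),1) for k in blob(R&(S<70)&(V>150)&(cv2.boxFilter(red.astype(float),-1,(9,9))>.4),4) if cv2.contourArea(k)>1])
H,S,V=cv2.split(cv2.cvtColor(b,cv2.COLOR_BGR2HSV));R=np.zeros(H.shape,bool);R[160:240,155:245]=1
P=[cast(d,[cen(o)],.112)[0] for o in blob(R&(H<22)&(H>4)&(S>120)&(V>90),2)]; m=np.mean(P,0);print(np.round(P,4),m)
s=get_state(); print(s["eef_pos"],"tool mm to (.523,-.0925,.132)",tool(np.array([.523,-.0925,.132])-s["eef_pos"]))
E
```

```text
red (280, 139, 21, 30) V 211.0 frame (276, 134, 28, 38) marks [array([290.5, 146.5]), array([290.6, 163.1])]
red (280, 140, 20, 30) V 211.0 frame (276, 135, 28, 38) marks [array([289. , 146.2]), array([290. , 163.5])]
[[ 0.5227 -0.0665  0.112 ]
 [ 0.5272 -0.122   0.112 ]] [ 0.52494557 -0.09428452  0.112     ]
[ 0.49019955 -0.03799239  0.28694628] tool mm to (.523,-.0925,.132) [-31.53275212 -55.76587877 154.76159851]
```

```bash
python3 - <<'E'
from h import *
a=cv2.imread("pics/scene0.png"); b=cam("scene")["image"]
for im in(a,b):
    H,S,V=cv2.split(cv2.cvtColor(im,cv2.COLOR_BGR2HSV)); R=np.zeros(H.shape,bool);R[160:190,222:256]=1
    red=R&((H<8)|(H>172))&(S>110)&(V>60); print(red.sum(), cv2.boundingRect(blob(red)[0]),np.median(V[red]))
cv2.imwrite("pics/rk.png",cv2.resize(np.hstack([a[155:195,215:265],b[155:195,215:265]]),None,fx=7,fy=7,interpolation=2))
E
```

```text
50 (231, 169, 13, 8) 157.0
36 (231, 170, 12, 6) 126.0
```

View pics/rk.png

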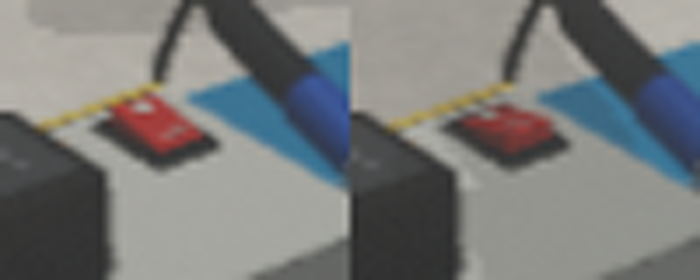

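The rocker is confirmed off: the right-hand view shows its back end raised. Next I move over the pack and descend with the fingers open.

```bash
python3 -m jog '[[0,-16,-28,10,0,0,0],[0,-31,-56,30,0,0,0],[0,-31,-56,60,0,0,0],[0,-31,-56,80,0,0,0],[0,-31,-56,100,0,0,0],[0,-31,-56,100,0,0,0],[0,-31,-56,100,0,0,0]]' 40
python3 - <<'E'
from h import *
c=cam("wrist"); im=c["image"]; cv2.imwrite("pics/w3.png",im)
H,S,V=cv2.split(cv2.cvtColor(im,cv2.COLOR_BGR2HSV))
for o in blob((H<22)&(H>4)&(S>120)&(V>90),4):
    if cv2.contourArea(o)>60: print(cv2.boundingRect(o),cast(c,[cen(o)],.112).round(4))
E
```

```text
time: 8.9
eef_pos: [0.5236, -0.093, 0.1883]
tcp_rot: [-0.017, 1.0, 0.0, -0.001]
contact_force: [-0.1, -0.4, 0.5]
opening: 0.998
finger_force: 0.0
(9, 215, 50, 40) [[ 0.549  -0.2434  0.112 ]]
(411, 286, 37, 29) [[0.5903 0.0404 0.112 ]]
(207, 183, 13, 47) [[ 0.5259 -0.1205  0.112 ]]
(290, 183, 11, 46) [[ 0.5241 -0.0649  0.112 ]]
```

View pics/w3.png

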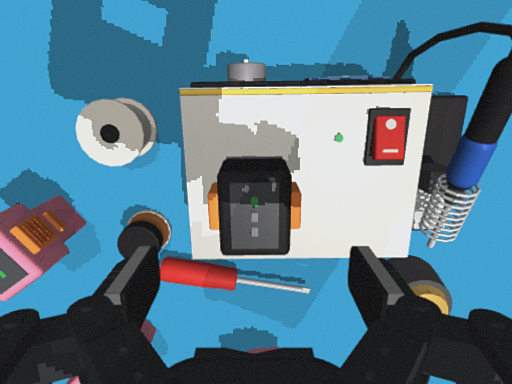

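The pack is centred between the fingers (catches at (213,206) and (296,206), midpoint (0.525, -0.093)). I descend to grip height.

```bash
python3 -m jog '[[0,-1,0,20,0,0,0],[0,-1,0,40,0,0,0],[0,-1,0,60,0,0,0],[0,-1,0,75,0,0,0],[0,-1,0,82,0,0,0],[0,-1,0,82,0,0,0],[0,-1,0,82,0,0,0]]'
```

```text
time: 9.65
eef_pos: [0.5258, -0.0936, 0.1082]
tcp_rot: [-0.017, 1.0, -0.0, 0.001]
contact_force: [-0.5, -0.0, 0.1]
opening: 1.001
finger_force: 0.0
```

```bash
python3 -m jog '[[1,0,0,0,0,0,0],[1,0,0,0,0,0,0],[1,0,0,0,0,0,0],[1,0,0,0,0,0,0],[1,0,0,0,0,0,0],[1,0,0,0,0,0,0]]' 40
```

```text
time: 10.25
eef_pos: [0.5266, -0.0933, 0.1096]
tcp_rot: [-0.017, 1.0, -0.0, 0.002]
contact_force: [-0.3, 2.4, 7.0]
opening: 0.532
finger_force: 44.2
```

```bash
python3 -m jog '[[1,0,0,-1,0,0,0],[1,0,0,-2,0,0,0],[1,0,0,-4,0,0,0],[1,0,0,-6,0,0,0],[1,0,0,-6,0,0,0]]'
```

```text
time: 10.75
eef_pos: [0.5252, -0.0934, 0.1127]
tcp_rot: [-0.017, 1.0, 0.0, 0.0]
contact_force: [4.1, 0.3, -5.8]
opening: 0.529
finger_force: 42.8
```

```bash
python3 -m jog '[[1,0,0,-2,0,0,0],[1,0,0,-4,0,0,0],[1,0,0,-6,0,0,0],[1,0,0,-8,0,0,0],[1,0,0,-8,0,0,0]]'
```

```text
time: 11.25
eef_pos: [0.5251, -0.0934, 0.1215]
tcp_rot: [-0.017, 1.0, 0.0, 0.0]
contact_force: [3.2, -0.1, -3.0]
opening: 0.534
finger_force: 42.9
```

```bash
python3 -m jog '[[1,-0.5,0,-5,0,0,0],[1,-0.5,0,-10,0,0,0],[1,-0.5,0,-15,0,0,0],[1,-0.5,0,-20,0,0,0],[1,-0.5,0,-25,0,0,0],[1,-0.5,0,-30,0,0,0],[1,-0.5,0,-35,0,0,0],[1,-0.5,0,-40,0,0,0],[1,-0.5,0,-45,0,0,0],[1,-0.5,0,-50,0,0,0],[1,-0.5,0,-55,0,0,0]]'
python3 -m jog '[[1,0,0,-6,0,0,0],[1,0,0,-14,0,0,0],[1,0,0,-22,0,0,0],[1,0,0,-30,0,0,0],[1,0,0,-36,0,0,0],[1,0,0,-42,0,0,0],[1,0,0,-46,0,0,0],[1,0,0,-48,0,0,0],[1,0,0,-48,0,0,0],[1,0,0,-48,0,0,0],[1,0,0,-48,0,0,0],[1,0,0,-48,0,0,0]]'
python3 - <<'E'
from h import *
c=cam("scene"); cv2.imwrite("pics/s3.png",cv2.resize(c["image"][90:240,140:340],None,fx=4,fy=4,interpolation=2))
E
```

```text
time: 12.35
eef_pos: [0.5254, -0.0934, 0.1765]
tcp_rot: [-0.017, 1.0, -0.0, -0.0]
contact_force: [-0.0, -1.2, -4.4]
opening: 0.532
finger_force: 42.8
time: 13.55
eef_pos: [0.5254, -0.0933, 0.2238]
tcp_rot: [-0.017, 1.0, 0.0, -0.0]
contact_force: [-0.4, 0.3, -2.6]
opening: 0.535
finger_force: 42.8
```

View pics/s3.png

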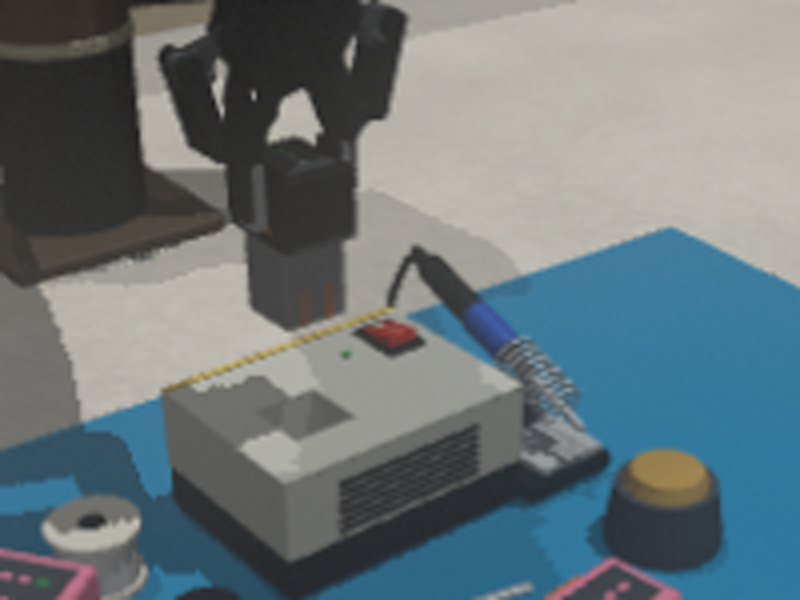

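The pack is out and held upright, with its stem end at about (290,325) in the crop. It was raised about 114 mm, which leaves roughly 65 mm of air over the deck. The bay is empty and the rocker is still off.

```bash
python3 -c "
from plant import workorder
print(workorder.sign_off())"
```

```text
the job is handed in; nothing more can be done
None
```

The station is switched off and the battery is out, held upright and steady about 65 mm above the deck; nothing else was touched, and the job is handed in at about 14 s on the robot's clock.

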